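# Plug in a relay and lock it down with the press-to-release slide

## Task

Plug the orange relay fully into the black socket of the fixture. Then hold the slide's yellow lock tab pressed while you move the slide along its rail fully home over the relay's foot flange, and let the tab spring back up so that the slide is locked there.

Things in the scene. Friction and masses are not known exactly. Their poses are not given: they have to be found in the camera images.
- fixture: Relay fixture screwed to the bench (cannot move): aluminium base plate 92 x 236 mm (own x by y), 12 mm thick, a black socket block at its -y end, a T rail with a blue slide on it towards +y, and a 36 mm high stop at the +y end. Origin: centre of the plate's underside, on the bench top; z up. The slide runs along the fixture's own y axis.
- socket_mouth (a point): Centre of the socket's rectangular mouth, in the top face of the black socket block (66 x 62 mm in x by y, top 30 mm above the bench). Axes parallel to the fixture's. The hole is 27 mm in x by 33 mm in y, 13.5 mm deep, with a 1.5 mm chamfer at the mouth. Plugged in, the relay's flange rests on the block.
- relay_mid (a point): Loose plug-in relay, 58 mm high, about 80 g, standing upright on its plug foot. This point: its centre, half-way up (29 mm above its lowest face); z up. Orange case 32 mm (own x) by 30 mm (y), top 40 mm of the height: grasp it across x. The same after half a turn. Fully plugged in, this point lies 17 mm above the socket mouth, axes along the socket's.
- relay_foot (a point): Centre of the relay's lowest face; axes as relay_mid. From here up: black plug foot 24 x 30 mm (own x by y), 12 mm high, its lowest 0.5 mm narrower by 4 mm; then a black flange 32 x 50 mm, 6 mm thick, which sticks out 10 mm beyond the orange case on both y sides but not in x.
- slide (a joint): Blue slide (62 mm long, 58 mm wide) on its rail, in m: 0 fully back, 0.075 fully home at its end stop; grows towards the socket, along the fixture's -y. With the tab up it is locked in the nearest of a row of notches 12 mm apart (2 mm play), the last at home (0.072 to 0.075). With the tab held down it moves with 1 to 2 N and stays where left.
- lip_tip (a point): Middle of the front edge of the slide's steel lip, at its underside, 38 mm above the bench; axes as the fixture's. The lip is 34 mm wide and 6 mm thick. With the slide home it covers 8 mm of the plugged-in relay's flange, 2 mm above it; a relay that is not fully plugged in blocks it.
- lock_tab (a joint): Travel of the yellow lock tab, in m: about 0 up (slide locked), 0.008 pressed right down. It moves straight down into the slide and springs back up by itself at a notch. The slide is free from 0.0035 of travel on; let up between notches, the tab stays 0.003 down until the slide reaches one. The spring takes 8 N to start and 12 N fully down.
- tab_top (a point): Centre of the top of the yellow lock tab, a flat pad 36 mm (fixture x) by 42 mm (fixture y), 57 mm above the bench when up; it moves with slide and tab. Axes as the fixture's. It lies in a well between two blue end walls 46 mm apart along y, tops 68 mm above the bench; the well is open along x. A fingertip in it can press the tab and push on the front wall.

How it is judged:
By the outcome, as a careful person would: the job done as asked, in the order asked, and still so for the second after the job is handed in, with the robot touching nothing.
It also fails if it takes over 48 s, if anything falls off the work surface, if the arm or the gripper's body presses on something with over 40 N, if the wrist force passes 120 N, or if a joint passes its speed limit or range.

## Robot

A 7-joint arm with a two-finger parallel gripper is mounted at the origin on a cart in front of the work surface, level with it; the furniture and walls round the work are solid. World frame = base frame: x ahead of the robot, y to its left, z up, the work surface at z = 0. Lengths are in m, angles in degrees, forces in N, time in s.
With the tool pointing down it reaches from about 0.4 to 0.9 m from the base axis. Payload 5.5 kg.
Tool frame: the origin (TCP) lies on the centre line of the jaws, within the pads' length; the fingertips stand 25 mm ahead of it and the grasp point (between the pads) lies 6 mm ahead of it; z points along the fingers, y is the line along which they close (so a half turn about z gives the same grasp; the last joint's range is limited). The gripper opens to 92 mm and grips with 3 to 60 N. Pads are 19 mm wide; open, the fingers measure 130 mm over their backs; the gripper's body (75 mm by 190 mm) begins 47 mm behind the grasp point.
Start: joints at [80.913, 28.699, -24.465, 88.831, 12.651, 65.22, -12.049], TCP at [0.266, -0.593, 0.252] pointing down, gripper open.
Joint ranges: [-164.97, 164.97], [-17.58, 116.51], [-87.97, 89.64], [11.32, 138.91], [-80.73, 260.73], [10.89, 115.49], [-147.41, 147.41]. Speed limits (degrees/s): [147.25, 147.25, 180, 180, 180, 180, 180].

## Interface

Orientations are given as [roll, pitch, yaw] about the fixed x, y, z axes, in that order (R = Rz(yaw) Ry(pitch) Rx(roll)).
In Python, from cell import state, capture, camera_params, hand_in, masks_of, landmark_of gives the robot as it stands. The module is installed in compiled form; this text tells all that it offers.
- The arm moves only by the shell command python3 -m jog 'ROWS' [OPENING] [FORCE]. ROWS is JSON, a list that holds one entry, the list of rows, each a list of 6 numbers: the shift along the world's x, y, z scaled (see below), then the turn, a rotation vector about the world's x, y, z scaled (see below). In form: [[[x, y, z, wx, wy, wz], ...]]. A call has 1 to 8 rows; each row is the pose to reach, as a shift and turn from the pose commanded when the call began; what a row does not reach only later rows make up. The controller multiplies each number of a shift by 200 mm and each number of a turn by 120 degrees. A row lasts 1/12 s, in which the tool goes at most 41.7 mm and 7.16 degrees, less where a joint would pass 70% of its speed; a pose out of reach is approached as far as the arm can. A call with a number of a shift or a turn outside -1 to 1 is refused whole. A call with a gripper value outside its range is refused whole. OPENING is the gripper command: -1 is fully open, 1 is shut, values between are in proportion, set as the call begins (- or left out, the last holds). The fingers move at their own pace and stop on an object; FORCE is the grip in N (left out, the last holds). Time passes only in rows, so rows that repeat a pose let the fingers close. It gives the time, the measured TCP pose, the force, the opening and the grip force at its end, in the units of the state.
- state(): the state, without advancing time (a new reading comes with each control period).
- capture(name): name is "side" or "top"; returns the picture (384x512x3 uint8, blue, green, red); there is no depth.
- camera_params(name): a dict with "intrinsics" (3x3 intrinsics, pixels), "k1" (the pictures are not rectified: a ray, as slopes to the right and down, at radius r is drawn at 1 + k1 r^2 times it, then the intrinsics apply), "rvec" (rotation vector, rad) and "tvec" (3), from world to camera coordinates, as OpenCV has them. Camera axes: x right, y down, z forward; pixel columns grow to the right and rows downward; lengths in m; the calibration is good to about 2 mm. A picture is of the moment at which its call begins. camera_params takes no time and is no camera call.
- hand_in(): hands the job in; it is judged then, once.
Trained networks look in the newest picture that a camera, given by its name, has taken for a name from the list of things; names that differ only in an ending like _2 or _b are one class to them, and where a whole thing is asked for, a point or a joint stands for the part that bears it (a point fixed in the world has none). Each returns a list of dicts, best first, with "p" (0 to 1); they miss things now and then, are a little off and sometimes report something else, mostly with a low value. They report only what shows in the picture. A call takes as long as a camera call.
- masks_of(camera, thing): "mask" (384x512 bool, what is visible of it) and "bbox" ([left, top, width, height] in pixels, round what is visible of it).
- landmark_of(camera, thing): "centre" ([row, column] in pixels: a listed point, or the origin of a listed thing).
The state is a dict: "t": time; "q": joint angles; "joint_vel": joint speeds; "joint_torque": joint torques, N m; "ee_pos": TCP position; "orientation": TCP orientation; "contact_force": force on the tool from outside, world axes, zero at the start; "ft_torque": the same for the moment, N m; "gripper_width": finger opening in m; "grip_force": force on a finger pad.
Only numpy, scipy, OpenCV 4.12 (cv2) and the standard library are available. Lean on these libraries where they do the work, as an engineer would, in place of code of your own. Each camera call takes 0.05 s, during which the arm holds its last target. There are 200 camera calls.

## Working session

There is one attempt and no reset: what is moved stays moved. The work goes in short steps, Python scripts to look and compute and a shell command to move; the robot and the scene stay as the last step left them, time stands still between calls to the robot, and variables do not carry over. Pictures are saved under pics/ and viewed, at most 10 in all, crops included, and the job is handed in when it is done.

```bash
mkdir -p pics
cat > h.py <<'E'
import numpy as np, cv2
from cell import *
def cam(n):
    p=camera_params(n);R=cv2.Rodrigues(np.array(p["rvec"],float))[0];t=np.array(p["tvec"],float).ravel()
    return np.array(p["intrinsics"],float),p["k1"],R,t
def ray(n,rc):
    K,k1,R,t=cam(n)
    d=np.array([k1,0,0,0],float)
    u=cv2.undistortPoints(np.array([[[rc[1],rc[0]]]],float),K,d).ravel()
    return -R.T@t, R.T@np.array([u[0],u[1],1.])
def onz(n,rc,z):
    o,d=ray(n,rc); return o+d*(z-o[2])/d[2]
def proj(n,P):
    K,k1,R,t=cam(n)
    return cv2.projectPoints(np.array(P,float).reshape(-1,1,3),cv2.Rodrigues(R)[0],t,K,np.array([k1,0,0,0],float))[0].reshape(-1,2)
def tri(r1,r2):
    A=[];b=[]
    for o,d in (r1,r2):
        d=d/np.linalg.norm(d);M=np.eye(3)-np.outer(d,d);A.append(M);b.append(M@o)
    return np.linalg.lstsq(np.vstack(A),np.hstack(b),rcond=None)[0]
E
python3 - <<'E'
from h import *
np.set_printoptions(precision=4,suppress=True)
ims=[]
for n in("top","side"):
    im=capture(n);cv2.imwrite(f"pics/{n}0.png",im)
    print(n,"cam",ray(n,(192,256)))
zs=dict(fixture=0,socket_mouth=.03,relay_mid=.029,relay_foot=0,lip_tip=.038,tab_top=.057)
for th,z in zs.items():
    r={}
    for n in("top","side"):
        l=landmark_of(n,th)
        for x in l[:2]: print(th,n,round(x["p"],2),np.round(x["centre"],1),onz(n,x["centre"],z))
        if l:r[n]=ray(n,l[0]["centre"])
    if len(r)==2:print("  tri",tri(r["top"],r["side"]))
s=state();print(s["t"],s["ee_pos"],s["orientation"],s["gripper_width"])
E
```

```text
top cam (array([ 0.4503, -0.1965,  0.9196]), array([ 0.1066, -0.0212, -0.9941]))
side cam (array([0.5197, 0.5278, 0.4703]), array([ 0.0042, -0.8776, -0.4794]))
fixture top 0.93 [196.5 225.2] [ 0.5388 -0.14    0.    ]
fixture side 0.62 [235.4 247.7] [ 0.5403 -0.1505 -0.    ]
  tri [ 0.5391 -0.1404  0.0069]
socket_mouth top 0.79 [188.7 253. ] [ 0.5538 -0.2084  0.03  ]
socket_mouth side 0.84 [208.3 239.4] [ 0.5584 -0.207   0.03  ]
  tri [ 0.5562 -0.2085  0.0288]
relay_mid top 0.75 [227.8 320.4] [ 0.4581 -0.3675  0.029 ]
relay_mid side 0.77 [171.2 283.3] [ 0.4555 -0.3875  0.029 ]
  tri [ 0.4575 -0.3654  0.0397]
relay_foot top 0.54 [225.1 321.1] [ 0.4649 -0.375   0.    ]
relay_foot side 0.79 [185.7 277.9] [ 0.4695 -0.3651  0.    ]
  tri [ 0.4669 -0.3764 -0.0061]
lip_tip top 0.66 [194.8 216.7] [ 0.5395 -0.1222  0.038 ]
lip_tip side 0.8 [225.  248.8] [ 0.5372 -0.1308  0.038 ]
  tri [ 0.538  -0.1226  0.0434]
tab_top top 0.5 [198.8 200.8] [ 0.5288 -0.087   0.057 ]
tab_top side 0.7 [230.9 252.8] [ 0.5289 -0.0824  0.057 ]
  tri [ 0.529  -0.0866  0.0541]
0.7 [ 0.2662 -0.593   0.2518] [179.9952  -0.0009  24.1722] 0.09171675144274095
```

View pics/top0.png

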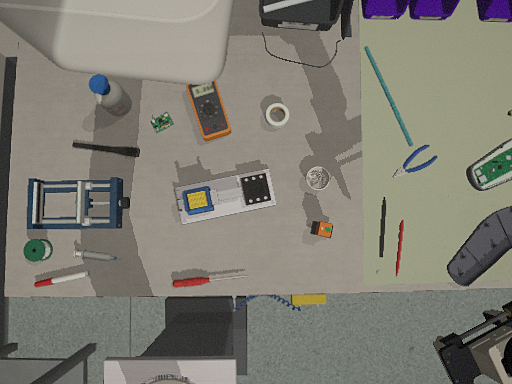

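View pics/side0.png

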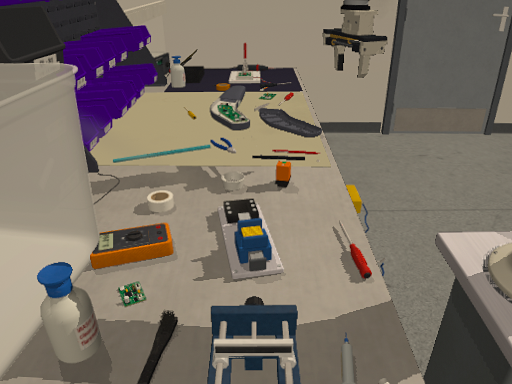

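Run:
```python
from h import *
t=cv2.imread("pics/top0.png");s=cv2.imread("pics/side0.png")
a=cv2.resize(t[160:250,170:345],None,fx=4.5,fy=4.5,interpolation=cv2.INTER_CUBIC)
cv2.imwrite("pics/ct.png",a)
b=cv2.resize(s[150:290,205:305],None,fx=4.2,fy=4.2,interpolation=cv2.INTER_CUBIC);cv2.imwrite("pics/cs.png",b)
for n in("top","side"):
  for th in("fixture","relay_mid"):
    l=masks_of(n,th)
    if l:
      m=l[0]["mask"].astype(np.uint8);np.save(f"m_{n}_{th}.npy",m)
      c=max(cv2.findContours(m,0,1)[0],key=cv2.contourArea)
      print(n,th,l[0]["p"],l[0]["bbox"],m.sum(),cv2.boxPoints(cv2.minAreaRect(c)).round(1).tolist())
```

```text
top fixture 0.75 [172.6, 168.7, 103.0, 50.5] 3575 [[172.60000610351562, 187.1999969482422], [267.6000061035156, 167.3000030517578], [275.3999938964844, 204.39999389648438], [180.39999389648438, 224.3000030517578]]
top relay_mid 0.55 [306.9, 221.3, 23.9, 13.1] 290 [[309.70001220703125, 233.3000030517578], [312.5, 219.3000030517578], [333.1000061035156, 223.39999389648438], [330.29998779296875, 237.5]]
side fixture 0.82 [216.7, 197.2, 66.5, 82.6] 3655 [[214.8000030517578, 202.6999969482422], [265.6000061035156, 191.39999389648438], [283.3999938964844, 271.3999938964844], [232.60000610351562, 282.6000061035156]]
side relay_mid 0.58 [275.4, 162.1, 16.6, 23.3] 320 [[274.6000061035156, 185.60000610351562], [276.29998779296875, 161.39999389648438], [290.5, 162.39999389648438], [288.79998779296875, 186.60000610351562]]
```

View pics/ct.png

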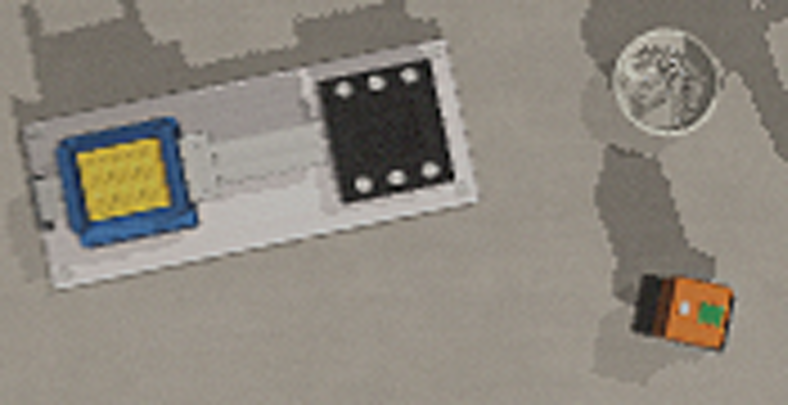

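View pics/cs.png

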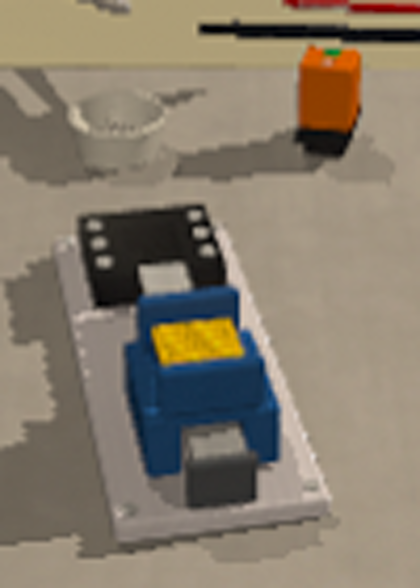

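```bash
cat > fit.py <<'E'
from h import *
from scipy.optimize import least_squares, minimize
np.set_printoptions(precision=4,suppress=True)
def rot(a): c,s=np.cos(a),np.sin(a);return np.array([[c,-s],[s,c]])
# fixture: corners (crop px) top view
T=lambda L:np.array(L)/4.5+[170,160]-0.39
S=lambda L:np.array(L)/4.2+[205,150]-0.38
sq=np.array([[-1,1],[1,1],[1,-1],[-1,-1]])  # (x,y): top-view order: image left=+y, up=+x
ordT=np.array([[1,1],[1,-1],[-1,-1],[-1,1]])
pl=T([(22,125),(440,42),(478,200),(57,290)]); bl=T([(320,82),(433,58),(456,182),(343,203)]); tb=T([(77,153),(157,138),(172,207),(92,222)])
def res(p,full=False):
    x,y,a,sy,ty=p;R=rot(a)
    def P(c,h,z): return np.c_[(R@(np.array(c)+ordT*h).T).T+[x,y],np.full(4,z)]
    r=[(proj("top",P((0,0),(.046,.118),.012))-pl),(proj("top",P((0,sy),(.033,.031),.03))-bl),(proj("top",P((0,ty),(.018,.021),.057))-tb)]
    return np.concatenate(r).ravel()
f=least_squares(res,[.54,-.14,.21,-.07,.05],loss="soft_l1",x_scale=[.01,.01,.1,.01,.01])
x,y,a,sy,ty=f.x;R=rot(a)
print("fixture",f.x,np.degrees(a),"rms",np.sqrt((f.fun**2).mean()));print(res(f.x).reshape(3,4,2).mean(1))
print("socket",R@[0,sy]+[x,y],"tab",R@[0,ty]+[x,y])
E=proj("side",np.r_[np.c_[(R@(np.array([0,sy])+sq*[.033,.031]).T).T+[x,y],np.full(4,.03)],np.c_[(R@(sq*[.046,.118]).T).T+[x,y],np.full(4,.012)]])
print("side pred block,plate in crop px",((E-[205,150]+.38)*4.2).round(0).tolist())
# relay silhouette
bx=lambda hx,hy,z0,z1:np.array([[i*hx,j*hy,z] for i in(-1,1) for j in(-1,1) for z in(z0,z1)])
parts=[bx(.016,.015,.018,.058),bx(.016,.025,.012,.018),bx(.012,.015,0,.012)]
U=8
obs={}
for n,(r0,r1,c0,c1) in dict(top=(215,242,304,338),side=(156,192,268,296)).items():
    im=cv2.imread(f"pics/{n}0.png")[r0:r1,c0:c1]
    big=cv2.resize(im,None,fx=U,fy=U,interpolation=cv2.INTER_CUBIC)
    hsv=cv2.cvtColor(big,cv2.COLOR_BGR2HSV)
    o=((hsv[...,1]>120)&(hsv[...,2]>60))|(hsv[...,2]<62)
    nn,lab,st,_=cv2.connectedComponentsWithStats(cv2.morphologyEx(o.astype(np.uint8),cv2.MORPH_CLOSE,np.ones((13,13))))
    k=1+st[1:,4].argmax();obs[n]=((lab==k),r0,c0);print(n,"area px",(lab==k).sum()/U/U)
def sil(n,p,sh):
    m=np.zeros(sh,np.uint8);R=rot(p[2])
    for b in parts:
        w=np.c_[b[:,:2]@R.T+p[:2],b[:,2]]
        q=(proj(n,w)-[obs[n][2],obs[n][1]]+.5)*U-.5
        cv2.fillConvexPoly(m,cv2.convexHull(np.round(q).astype(np.int32)),1)
    return m>0
def cost(p):
    p=np.array(p)*[.01,.01,.1];e=0
    for n in obs:
        s=sil(n,p,obs[n][0].shape);e+=1-(s&obs[n][0]).sum()/(s|obs[n][0]).sum()
    return e
best=min((minimize(cost,[46,-37,g],method="Nelder-Mead",options=dict(initial_simplex=[[46,-37,g],[46.8,-37,g],[46,-36.2,g],[46,-37,g+1.5]])) for g in(-5,-3,-1,1)),key=lambda r:r.fun)
p=best.x*[.01,.01,.1];print("relay",p,np.degrees(p[2]),best.fun)
E
python3 fit.py
```

```text
fixture [ 0.5391 -0.1404  0.1915 -0.0762  0.0627] 10.974928957173345 rms 0.49136124276738635
[[-0.0133 -0.0615]
 [ 0.0099  0.0215]
 [-0.0081 -0.0398]]
socket [ 0.5536 -0.2152] tab [ 0.5271 -0.0788]
side pred block,plate in crop px [[232.0, 263.0], [99.0, 277.0], [84.0, 215.0], [209.0, 202.0], [340.0, 496.0], [122.0, 525.0], [58.0, 237.0], [229.0, 219.0]]
top area px 270.046875
side area px 436.75
relay [ 0.4564 -0.3721 -0.2318] -13.28194515519806 0.36467662523502553
```

```bash
sed -i 's/hsv\[...,2\]<62/hsv[...,2]<(62 if n=="top" else 38)/' fit.py
cat >> fit.py <<'E'
print((res(f.x).reshape(3,4,2)).round(2).tolist())
for n in obs: print(n, obs[n][0].sum()/64, sil(n,p,obs[n][0].shape).sum()/64)
out=[]
for n,(r,c) in dict(top=(188,255),side=(211,240)).items():
    im=cv2.imread(f"pics/{n}0.png")[r-22:r+22,c-24:c+24].astype(float)
    out.append(cv2.resize(np.clip(im*3.0,0,255).astype(np.uint8),(384,300),interpolation=cv2.INTER_CUBIC))
row2=[]
for n in obs:
    m,r0,c0=obs[n];h,w=m.shape
    im=cv2.resize(cv2.imread(f"pics/{n}0.png")[r0:r0+h//U,c0:c0+w//U],(w,h),interpolation=cv2.INTER_CUBIC)
    for mm,col in((m,(0,255,0)),(sil(n,p,m.shape),(255,0,255))):
        cv2.drawContours(im,cv2.findContours(mm.astype(np.uint8),0,1)[0],-1,col,1)
    row2.append(cv2.resize(im,(384,300)))
cv2.imwrite("pics/chk.png",np.vstack([np.hstack(out),np.hstack(row2)]))
E
python3 fit.py|tail -8
```

```text
Traceback (most recent call last):
  File "fit.py", line 16, in <module>
    f=least_squares(res,[.54,-.14,.21,-.07,.05],loss="soft_l1",x_scale=[.01,.01,.1,.01,.01])
  File "fit.py", line 14, in res
    r=[(proj("top",P((0,0),(.046,.118),.012))-pl),(proj("top",P((0,sy),(.033,.031),.03))-bl),(proj("top",P((0,ty),(.018,.021),.057))-tb)]
        ~~~~^^^^^^^^^^^^^^^^^^^^^^^^^^^^^^^^^
  File "h.py", line 14, in proj
    K,k1,R,t=cam(n)
             ~~~^^^
  File "h.py", line 4, in cam
    p=camera_params(n);R=cv2.Rodrigues(np.array(p["rvec"],float))[0];t=np.array(p["tvec"],float).ravel()
ValueError: time passes only in moves, steps and waits
```

```bash
python3 -m jog '[[[0.9,0.9,-0.2,0,0,0.44],[0.9,0.9,-0.2,0,0,0.44],[0.9,0.9,-0.2,0,0,0.44],[0.9,0.9,-0.2,0,0,0.44],[0.9,0.9,-0.2,0,0,0.44],[0.9,0.9,-0.2,0,0,0.44],[0.9,0.9,-0.2,0,0,0.44],[0.9,0.9,-0.2,0,0,0.44]]]' -0.3
python3 - <<'E'
from cell import *
import pickle
pickle.dump({n:camera_params(n) for n in("top","side")},open("cp.pkl","wb"))
E
sed -i 's/^def cam/import pickle\nCP=pickle.load(open("\.\/cp.pkl","rb"))\ndef cam/;s/p=camera_params(n)/p=CP[n]/' h.py
python3 fit.py
```

```text
t: 1.57
ee_pos: [0.45, -0.408, 0.2117]
orientation: [179.9, -0.2, 77.8]
contact_force: [-0.6, -0.8, 0.2]
gripper_width: 0.0597
grip_force: 0.0
fixture [ 0.5391 -0.1404  0.1915 -0.0762  0.0627] 10.974928957173345 rms 0.49136124276738635
[[-0.0133 -0.0615]
 [ 0.0099  0.0215]
 [-0.0081 -0.0398]]
socket [ 0.5536 -0.2152] tab [ 0.5271 -0.0788]
side pred block,plate in crop px [[232.0, 263.0], [99.0, 277.0], [84.0, 215.0], [209.0, 202.0], [340.0, 496.0], [122.0, 525.0], [58.0, 237.0], [229.0, 219.0]]
top area px 270.046875
side area px 343.765625
relay [ 0.4567 -0.372  -0.209 ] -11.97663692644147 0.21715365993120106
[[[-0.5, -0.02], [1.13, -1.0], [0.58, 0.46], [-1.26, 0.32]], [[-0.35, 0.15], [-0.19, 0.29], [0.45, -0.49], [0.13, 0.13]], [[0.17, 0.2], [0.18, -0.14], [-0.15, -0.29], [-0.23, 0.07]]]
top 270.046875 300.28125
side 343.765625 373.203125
```

View pics/chk.png

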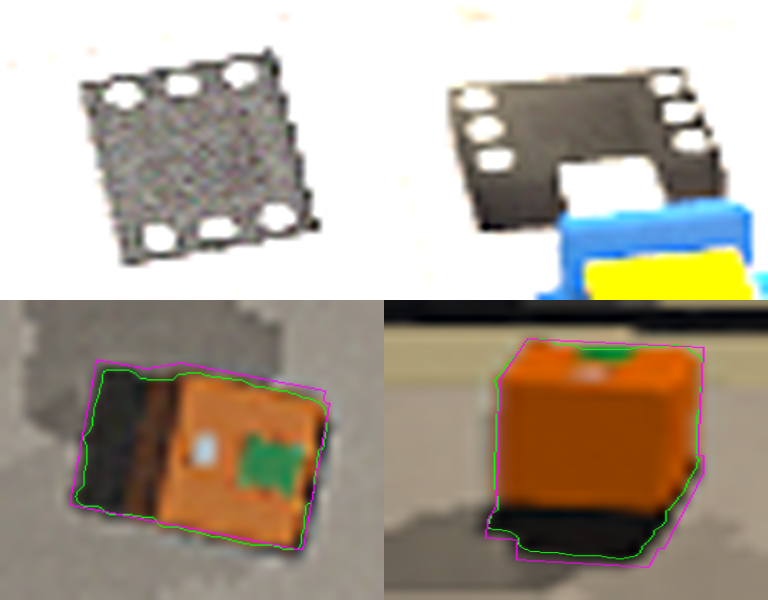

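Run:
```python
from h import *
np.set_printoptions(precision=4,suppress=True)
zs=dict(socket_mouth=.03,lip_tip=.038)
for n in("top","side"):
  for k in range(4):
    capture(n)
    for th,z in zs.items():
        l=landmark_of(n,th)
        if l: print(n,th,round(l[0]["p"],2),onz(n,l[0]["centre"],z))
print(state()["t"])
```

```text
top socket_mouth 0.66 [ 0.5562 -0.2115  0.03  ]
top socket_mouth 0.93 [ 0.5547 -0.2125  0.03  ]
top lip_tip 0.92 [ 0.5317 -0.1222  0.038 ]
top socket_mouth 0.79 [ 0.5615 -0.2116  0.03  ]
top lip_tip 0.74 [ 0.5345 -0.1248  0.038 ]
top socket_mouth 0.59 [ 0.5623 -0.2044  0.03  ]
top lip_tip 0.78 [ 0.5366 -0.1291  0.038 ]
side socket_mouth 0.58 [ 0.5591 -0.2086  0.03  ]
side lip_tip 0.86 [ 0.5348 -0.121   0.038 ]
side socket_mouth 0.9 [ 0.5585 -0.2094  0.03  ]
side lip_tip 0.75 [ 0.5408 -0.135   0.038 ]
side socket_mouth 0.76 [ 0.5577 -0.2127  0.03  ]
side lip_tip 0.77 [ 0.5396 -0.1231  0.038 ]
side socket_mouth 0.84 [ 0.5572 -0.2152  0.03  ]
side lip_tip 0.7 [ 0.5421 -0.1173  0.038 ]
2.7667
```

Run:
```python
from h import *
a=np.radians(10.97);c,s=np.cos(a),np.sin(a)
g=np.arange(-40,40.1,.5)/1000
X,Y=np.meshgrid(g,-g)  # rows: +y at top ; cols x
W=np.c_[(c*X-s*Y).ravel()+.5536,(s*X+c*Y).ravel()-.2152,np.full(X.size,.03)]
out=[]
for n in("top","side"):
    im=np.mean([capture(n).astype(np.float32) for _ in range(8)],0)
    q=proj(n,W).astype(np.float32).reshape(*X.shape,2)
    r=cv2.remap(im,q[...,0],q[...,1],cv2.INTER_CUBIC)
    r=np.clip((r-15)*4,0,255).astype(np.uint8);r=cv2.resize(r,(399,399))
    for k in range(-30,31,10):
        p=int((k+40)*399/80);cv2.line(r,(p,0),(p,6),(0,0,255),1);cv2.line(r,(0,399-p),(6,399-p),(0,0,255),1)
    cv2.drawMarker(r,(199,199),(0,255,0),0,8);out.append(r)
cv2.imwrite("pics/rect.png",np.hstack(out))
```

```text
(no output)
```

View pics/rect.png

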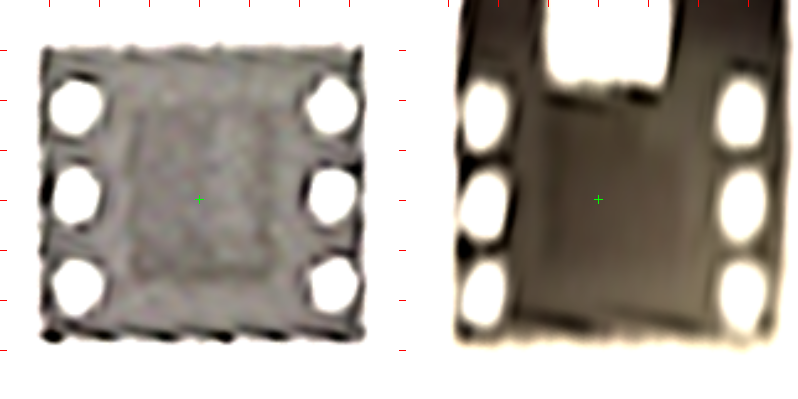

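```bash
python3 -c "
from cell import *
s=state();print(s['t'],s['ee_pos'],s['orientation'])"
python3 -m jog '[[[0.05,0.2,-0.2,0,0,0],[0.05,0.2,-0.4,0,0,0],[0.05,0.2,-0.55,0,0,0],[0.05,0.2,-0.55,0,0,0],[0.05,0.2,-0.55,0,0,0]]]'
```

```text
3.5667 [ 0.44616172 -0.41302492  0.21172585] [ 1.79995088e+02 -1.75149318e-03  7.69701081e+01]
t: 3.98
ee_pos: [0.4547, -0.3719, 0.1002]
orientation: [-179.7, -0.1, 77.0]
contact_force: [0.3, -1.5, 0.9]
gripper_width: 0.06
grip_force: 0.0
```

```bash
python3 -m jog '[[[0.0025,0.005,-0.13,0,0,0.008],[0.0025,0.005,-0.22,0,0,0.008],[0.0025,0.005,-0.26,0,0,0.008],[0.0025,0.005,-0.26,0,0,0.008]]]'
python3 -m jog '[[[0,0,0,0,0,0],[0,0,0,0,0,0],[0,0,0,0,0,0],[0,0,0,0,0,0],[0,0,0,0,0,0]]]' 1 25
```

```text
t: 4.32
ee_pos: [0.4567, -0.373, 0.0504]
orientation: [180.0, 0.0, 77.9]
contact_force: [-0.7, 0.3, -0.5]
gripper_width: 0.0601
grip_force: 0.0
t: 4.73
ee_pos: [0.457, -0.3724, 0.0506]
orientation: [179.9, 0.0, 77.9]
contact_force: [0.0, -0.3, 6.7]
gripper_width: 0.032
grip_force: 25.0
```

```bash
python3 -m jog '[[[0,0,0.15,0,0,0],[0.1,0.16,0.3,0,0,0.05],[0.2,0.32,0.3,0,0,0.1],[0.3,0.48,0.3,0,0,0.15],[0.4,0.64,0.3,0,0,0.19],[0.47,0.76,0.3,0,0,0.19],[0.492,0.795,0.3,0,0,0.19],[0.492,0.795,0.3,0,0,0.19]]]'
python3 -m jog '[[[0,0,0,0,0,0],[0,0,0,0,0,0]]]'
cat > look.py <<'E'
from h import *
import sys
z=float(sys.argv[1]);name=sys.argv[2]
out=[]
for n in("top","side"):
    im=np.mean([capture(n).astype(np.float32) for _ in range(4)],0).astype(np.uint8)
    cv2.imwrite(f"pics/{name}_{n}.png",im)
    r,c=(188,250) if n=="top" else (195,245)
    out.append(cv2.resize(im[r-40:r+60,c-50:c+50],(399,399),interpolation=cv2.INTER_CUBIC))
cv2.imwrite(f"pics/{name}.png",np.hstack(out));print(state()["t"],state()["ee_pos"])
E
python3 look.py .03 hover
```

```text
t: 5.4
ee_pos: [0.5568, -0.209, 0.1102]
orientation: [179.9, -0.1, 101.1]
contact_force: [0.2, -0.2, -0.6]
gripper_width: 0.0319
grip_force: 25.0
t: 5.57
ee_pos: [0.5538, -0.2153, 0.1093]
orientation: [-179.9, 0.1, 100.6]
contact_force: [0.6, 0.2, -0.8]
gripper_width: 0.0317
grip_force: 25.0
5.9667 [ 0.55481724 -0.21356991  0.10973404]
```

View pics/hover.png

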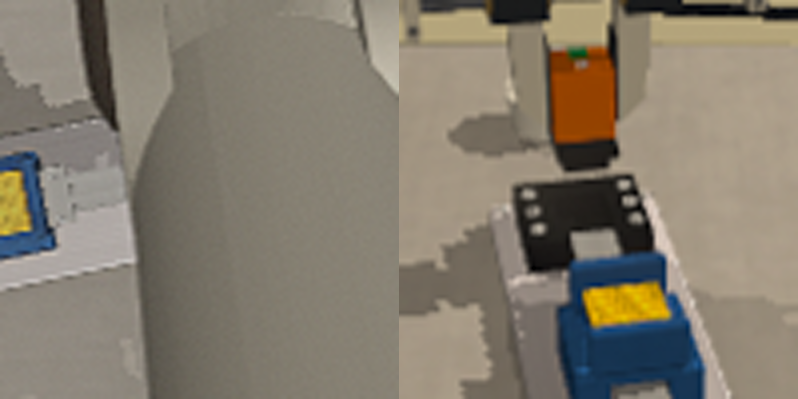

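```bash
cat > m.py <<'E'
from h import *
im=cv2.imread("pics/hover_side.png")
U=8;r0,r1,c0,c1=160,195,270,310
sub=im[155:205,235:300];big=cv2.resize(sub,None,fx=U,fy=U,interpolation=cv2.INTER_CUBIC)
h=cv2.cvtColor(big,cv2.COLOR_BGR2HSV);o=((h[...,0]<20)&(h[...,1]>190)&(h[...,2]>70)).astype(np.uint8)
o=cv2.morphologyEx(o,cv2.MORPH_CLOSE,np.ones((15,15)))
n,l,st,ce=cv2.connectedComponentsWithStats(o);k=1+st[1:,4].argmax();print("orange bbox px",(st[k,:4]/U+[235,155,0,0]).round(2))
m=l==k
def cols(row):
    x=np.where(m[int((row-155+.5)*U)])[0];return (x.min()/U+235-.5,x.max()/U+235-.5)
a=np.radians(11.)
def W(x,y,z,p=(.5549,-.2136)): return [p[0]+np.cos(a)*x-np.sin(a)*y,p[1]+np.sin(a)*x+np.cos(a)*y,z]
zf=.0600
top=proj("side",[W(i*.016,.015,zf+.058) for i in(-1,1)]);bot=proj("side",[W(i*.016,.015,zf+.018) for i in(-1,1)])
print("pred near face top",top,"bottom",bot)
for fr in(.2,.4,.6,.8):
    pr=top+(bot-top)*fr;c=cols(pr[:,1].mean());print(fr,pr[:,0],c,"centre diff px",np.mean(c)-pr[:,0].mean())
print("px/mm",(top[1,0]-top[0,0])/32)
E
python3 m.py
```

```text
orange bbox px [235.   166.88  14.5   24.12]
pred near face top [[249.23380022 171.58688946]
 [233.3043994  173.02032178]] bottom [[249.51611932 189.28929902]
 [233.95375513 190.79863952]]
0.2 [249.29026404 233.43427055] (np.float64(234.5), np.float64(248.75)) centre diff px 0.2627327039136276
0.4 [249.34672786 233.56414169] (np.float64(234.5), np.float64(248.75)) centre diff px 0.16956522219658154
0.6 [249.40319168 233.69401284] (np.float64(234.5), np.float64(248.875)) centre diff px 0.1388977404795071
0.8 [249.4596555  233.82388398] (np.float64(234.5), np.float64(248.25)) centre diff px -0.26676974123753894
px/mm -0.49779377563564964
```

```bash
sed -i 's/235/220/g' m.py; python3 m.py
```

```text
orange bbox px [232.75 166.88  16.75  24.12]
pred near face top [[249.23380022 171.58688946]
 [233.3043994  173.02032178]] bottom [[249.51611932 189.28929902]
 [233.95375513 190.79863952]]
0.2 [249.29026404 233.43427055] (np.float64(232.5), np.float64(248.75)) centre diff px -0.7372672960863724
0.4 [249.34672786 233.56414169] (np.float64(232.625), np.float64(248.75)) centre diff px -0.7679347778034185
0.6 [249.40319168 233.69401284] (np.float64(232.75), np.float64(248.875)) centre diff px -0.7361022595204929
0.8 [249.4596555  233.82388398] (np.float64(232.875), np.float64(248.25)) centre diff px -1.079269741237539
px/mm -0.49779377563564964
```

```bash
python3 -m jog '[[[0,0,-0.06,0,0,0],[0,0,-0.12,0,0,0],[0,0,-0.135,0,0,0],[0,0,-0.135,0,0,0]]]'
python3 -m jog '[[[0,0,-0.01,0,0,0],[0,0,-0.02,0,0,0],[0,0,-0.03,0,0,0],[0,0,-0.035,0,0,0],[0,0,-0.035,0,0,0]]]' - 40
```

```text
t: 6.3
ee_pos: [0.5538, -0.2127, 0.0808]
orientation: [-179.9, -0.1, 100.7]
contact_force: [0.3, 0.6, -0.8]
gripper_width: 0.0316
grip_force: 25.0
t: 6.72
ee_pos: [0.555, -0.213, 0.0756]
orientation: [-180.0, -0.0, 100.7]
contact_force: [-0.5, 0.1, -1.0]
gripper_width: 0.0318
grip_force: 40.0
```

```bash
python3 -m jog '[[[0,0,-0.01,0,0,0],[0,0,-0.02,0,0,0],[0,0,-0.03,0,0,0],[0,0,-0.04,0,0,0],[0,0,-0.045,0,0,0],[0,0,-0.045,0,0,0]]]'
```

```text
t: 7.22
ee_pos: [0.5551, -0.213, 0.0686]
orientation: [-180.0, 0.1, 100.7]
contact_force: [-6.0, 1.2, 16.5]
gripper_width: 0.0314
grip_force: 40.0
```

```bash
python3 -m jog '[[[0,0,-0.005,0,0,0],[0,0,-0.01,0,0,0],[0,0,-0.01,0,0,0]]]'
python3 -m jog '[[[0,0,0.005,0,0,0],[0,0,0.01,0,0,0],[0,0,0.01,0,0,0],[0,0,0.01,0,0,0],[0,0,0.01,0,0,0]]]' 0
```

```text
t: 7.47
ee_pos: [0.5551, -0.2131, 0.0685]
orientation: [-179.9, 0.2, 100.7]
contact_force: [-12.5, 1.9, 32.4]
gripper_width: 0.0318
grip_force: 40.0
t: 7.88
ee_pos: [0.5548, -0.213, 0.0663]
orientation: [-180.0, -0.0, 100.7]
contact_force: [0.8, 0.0, -0.4]
gripper_width: 0.0459
grip_force: 0.0
```

```bash
python3 -m jog '[[[0,0,0.05,0,0,0],[0,0,0.2,0,0,0],[0,0,0.35,0,0,0],[0,0,0.35,0,0,0]]]'
python3 -m jog '[[[-0.03,0.15,0,0,0,0],[-0.06,0.3,0,0,0,0],[-0.1,0.5,0,0,0,0],[-0.13,0.65,0,0,0,0],[-0.13,0.65,0,0,0,0],[-0.13,0.65,0,0,0,0]]]' 1 20
python3 look.py .03 plug
python3 - <<'E'
from h import *
np.set_printoptions(precision=4,suppress=True)
for n in("top","side"):
  for k in range(3):
    capture(n)
    for th,z in(("tab_top",.057),("relay_mid",.047)):
      for x in landmark_of(n,th)[:1]: print(n,th,round(x["p"],2),onz(n,x["centre"],z))
E
```

```text
t: 8.22
ee_pos: [0.5589, -0.2132, 0.1426]
orientation: [179.6, 0.2, 100.8]
contact_force: [1.2, 0.6, 1.0]
gripper_width: 0.0459
grip_force: 0.0
t: 8.72
ee_pos: [0.529, -0.0806, 0.1373]
orientation: [180.0, -0.0, 101.0]
contact_force: [0.5, -0.4, 0.6]
gripper_width: 0.0106
grip_force: 0.0
9.1167 [ 0.52907852 -0.08399551  0.1365674 ]
top relay_mid 0.86 [ 0.5506 -0.2105  0.047 ]
top relay_mid 0.6 [ 0.5594 -0.2099  0.047 ]
top relay_mid 0.67 [ 0.5575 -0.2075  0.047 ]
side tab_top 0.44 [ 0.5307 -0.0808  0.057 ]
side tab_top 0.66 [ 0.5307 -0.0776  0.057 ]
side tab_top 0.53 [ 0.5325 -0.0789  0.057 ]
side relay_mid 0.89 [ 0.5528 -0.2175  0.047 ]
```

View pics/plug.png

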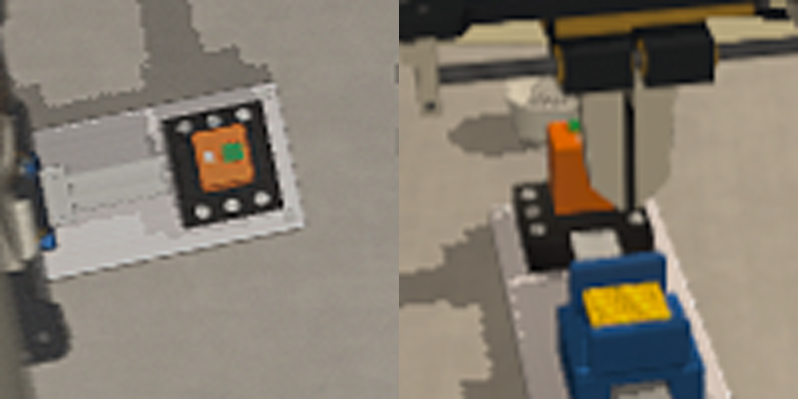

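```bash
python3 -m jog '[[[0,0,-0.1,0,0,0],[0,0,-0.2,0,0,0],[0,0,-0.25,0,0,0],[0,0,-0.25,0,0,0],[0,0,-0.25,0,0,0]]]'
python3 -m jog '[[[0,0,-0.02,0,0,0],[0,0,-0.03,0,0,0],[0,0,-0.04,0,0,0],[0,0,-0.05,0,0,0],[0,0,-0.06,0,0,0],[0,0,-0.06,0,0,0]]]'
```

```text
t: 10.43
ee_pos: [0.5288, -0.0827, 0.0865]
orientation: [-179.9, -0.0, 100.8]
contact_force: [0.2, -0.1, -0.2]
gripper_width: 0.0005
grip_force: 0.0
t: 10.93
ee_pos: [0.5302, -0.083, 0.0762]
orientation: [179.9, 0.1, 100.7]
contact_force: [-2.7, 0.2, 9.7]
gripper_width: 0.0004
grip_force: 5.3
```

```bash
python3 -m jog '[[[0,0,-0.008,0,0,0],[0.005,-0.025,-0.008,0,0,0],[0.01,-0.05,-0.008,0,0,0],[0.017,-0.085,-0.008,0,0,0],[0.024,-0.12,-0.008,0,0,0],[0.031,-0.155,-0.008,0,0,0],[0.038,-0.19,-0.008,0,0,0],[0.038,-0.19,-0.008,0,0,0]]]'
```

```text
t: 11.6
ee_pos: [0.538, -0.1231, 0.075]
orientation: [179.9, 0.2, 100.6]
contact_force: [-2.2, -1.8, 11.7]
gripper_width: 0.0007
grip_force: 5.6
```

```bash
python3 -m jog '[[[0.007,-0.035,0,0,0,0],[0.014,-0.07,0,0,0,0],[0.02,-0.1,0,0,0,0],[0.026,-0.13,0,0,0,0],[0.029,-0.145,0,0,0,0],[0.029,-0.145,0,0,0,0]]]'
python3 -m jog '[[[0.004,-0.02,0,0,0,0],[0.008,-0.04,0,0,0,0],[0.009,-0.045,0,0,0,0],[0.009,-0.045,0,0,0,0]]]'
```

```text
t: 12.1
ee_pos: [0.5436, -0.1516, 0.0751]
orientation: [179.9, 0.1, 100.6]
contact_force: [-2.8, -1.4, 11.5]
gripper_width: 0.0005
grip_force: 5.6
t: 12.43
ee_pos: [0.5451, -0.1578, 0.075]
orientation: [179.9, -0.0, 100.8]
contact_force: [-3.3, 2.4, 10.3]
gripper_width: 0.0004
grip_force: 5.6
```

```bash
python3 -m jog '[[[0.003,-0.015,0,0,0,0],[0.005,-0.025,0,0,0,0],[0.005,-0.025,0,0,0,0]]]'
python3 -m jog '[[[0.003,-0.015,0,0,0,0],[0.005,-0.025,0,0,0,0],[0.005,-0.025,0,0,0,0]]]'
```

```text
t: 12.68
ee_pos: [0.5465, -0.1614, 0.0751]
orientation: [179.9, -0.1, 100.8]
contact_force: [-2.9, 5.1, 11.6]
gripper_width: 0.0002
grip_force: 5.5
t: 12.93
ee_pos: [0.5468, -0.1624, 0.0751]
orientation: [179.9, -0.3, 101.0]
contact_force: [-5.4, 13.6, 14.2]
gripper_width: 0.0005
grip_force: 9.6
```

```bash
python3 -m jog '[[[0,0.015,0.01,0,0,0],[0,0.015,0.04,0,0,0],[0,0.015,0.08,0,0,0],[0,0.03,0.2,0,0,0],[0,0.03,0.35,0,0,0],[0,0.03,0.35,0,0,0]]]'
python3 -m jog '[[[-0.2,0.3,0.2,0,0,0],[-0.5,0.7,0.4,0,0,0],[-0.7,0.9,0.5,0,0,0],[-0.7,0.95,0.5,0,0,0],[-0.7,0.95,0.5,0,0,0],[-0.7,0.95,0.5,0,0,0],[-0.7,0.95,0.5,0,0,0]]]'
python3 look.py .03 fin
python3 - <<'E'
from h import *
np.set_printoptions(precision=4,suppress=True)
for n in("top","side"):
  for k in range(3):
    capture(n)
    for th,z in(("tab_top",.057),("lip_tip",.038)):
      for x in landmark_of(n,th)[:1]: print(n,th,round(x["p"],2),onz(n,x["centre"],z))
E
```

```text
t: 13.43
ee_pos: [0.5499, -0.1629, 0.1486]
orientation: [179.6, 0.2, 100.8]
contact_force: [1.4, 1.2, -0.4]
gripper_width: 0.0003
grip_force: 0.0
t: 14.02
ee_pos: [0.4038, 0.0321, 0.2448]
orientation: [179.9, 0.2, 101.1]
contact_force: [0.3, 0.3, -0.0]
gripper_width: 0.0004
grip_force: 0.0
14.4167 [0.40659179 0.02613952 0.2426505 ]
top tab_top 0.72 [ 0.5458 -0.1519  0.057 ]
top lip_tip 0.61 [ 0.5523 -0.2005  0.038 ]
top tab_top 0.52 [ 0.5472 -0.1551  0.057 ]
top tab_top 0.81 [ 0.544  -0.1512  0.057 ]
top lip_tip 0.61 [ 0.5517 -0.2066  0.038 ]
side tab_top 0.5 [ 0.547  -0.1505  0.057 ]
side lip_tip 0.72 [ 0.5529 -0.2009  0.038 ]
side tab_top 0.72 [ 0.547  -0.1434  0.057 ]
side lip_tip 0.75 [ 0.5538 -0.19    0.038 ]
side tab_top 0.5 [ 0.5372 -0.0726  0.057 ]
side lip_tip 0.79 [ 0.5553 -0.2037  0.038 ]
```

View pics/fin.png

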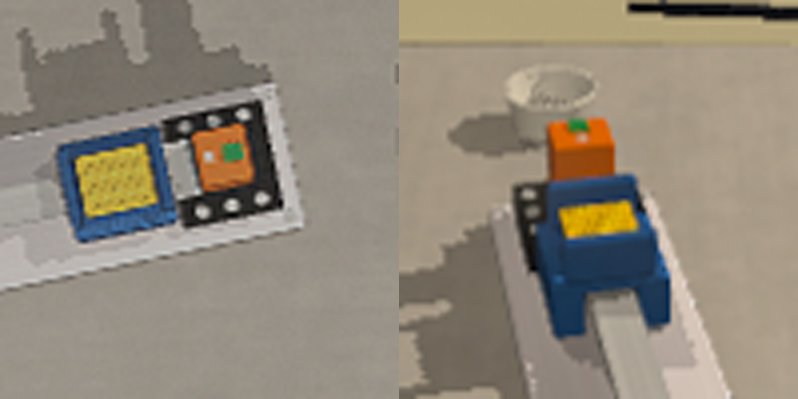

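```bash
python3 -m jog '[[[0.2,-0.25,-0.1,0,0,0],[0.4,-0.5,-0.2,0,0,0],[0.6,-0.75,-0.4,0,0,0],[0.7,-0.9,-0.5,0,0,0],[0.7,-0.91,-0.5,0,0,0],[0.7,-0.91,-0.5,0,0,0],[0.7,-0.91,-0.5,0,0,0]]]'
python3 -m jog '[[[0,0,-0.1,0,0,0],[0,0,-0.2,0,0,0],[0,0,-0.28,0,0,0],[0,0,-0.28,0,0,0],[0,0,-0.28,0,0,0]]]'
```

```text
t: 15.9
ee_pos: [0.5468, -0.1625, 0.138]
orientation: [-179.8, -0.1, 100.2]
contact_force: [-0.3, -0.5, 0.4]
gripper_width: -0.0001
grip_force: 0.0
t: 16.32
ee_pos: [0.5455, -0.1546, 0.0865]
orientation: [-179.9, -0.1, 100.7]
contact_force: [1.0, 1.0, 0.9]
gripper_width: 0.0006
grip_force: 0.0
```

Tips are about 5 mm above the tab; touch in small steps.

```bash
python3 -m jog '[[[0,0,-0.01,0,0,0],[0,0,-0.0175,0,0,0],[0,0,-0.0175,0,0,0],[0,0,-0.0175,0,0,0]]]'
python3 -m jog '[[[0,0,-0.004,0,0,0],[0,0,-0.004,0,0,0],[0,0,-0.004,0,0,0]]]'
python3 -m jog '[[[0,0,-0.003,0,0,0],[0,0,-0.003,0,0,0],[0,0,-0.003,0,0,0]]]'
```

```text
t: 16.65
ee_pos: [0.5467, -0.1552, 0.0845]
orientation: [179.9, 0.0, 100.7]
contact_force: [-0.4, 0.1, -0.1]
gripper_width: 0.0004
grip_force: 0.0
t: 16.9
ee_pos: [0.5463, -0.1551, 0.083]
orientation: [180.0, 0.0, 100.7]
contact_force: [0.2, -0.4, 0.7]
gripper_width: 0.0003
grip_force: 0.0
t: 17.15
ee_pos: [0.5464, -0.1551, 0.0824]
orientation: [180.0, 0.0, 100.7]
contact_force: [-0.6, -0.9, 1.6]
gripper_width: 0.0005
grip_force: 1.0
```

```bash
python3 -m jog '[[[0,0,0.05,0,0,0],[0,0,0.2,0,0,0],[0,0,0.4,0,0,0],[0,0,0.5,0,0,0],[0,0,0.5,0,0,0],[0,0,0.5,0,0,0]]]'
python3 -c "
from cell import *
print(hand_in())"
```

```text
t: 17.65
ee_pos: [0.5471, -0.1553, 0.184]
orientation: [179.9, 0.1, 100.7]
contact_force: [-1.0, 1.0, 0.4]
gripper_width: 0.0004
grip_force: 0.0
the job is handed in; nothing more can be done
None
```

The relay is plugged in until it stopped hard on the socket, and the slide is home over its flange. A fingertip touch found the lock tab fully up (about 57 mm), so the slide should be locked. I handed the job in at 17.7 s of the 48 s; no verdict came back.

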